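# Brake lever check on a crate cart handlebar

### The arm

A 7-joint arm with a two-finger parallel gripper is mounted at the origin on the work surface. World frame = base frame: x ahead of the robot, y to its left, z up, the work surface at z = 0. Lengths are in m, angles in rad, forces in N, time in s.
With the tool pointing down it reaches from about 0.425 to 0.875 m from the base axis. Payload 9.9 kg.
Tool frame: the origin (TCP) lies at the centre of the arm's flange, where the gripper is bolted on; the fingertips stand 173 mm ahead of it and the grasp point (between the pads) lies 155 mm ahead of it (robot.tip_reach is the distance from the TCP to the fingertips, in m); x points along the fingers, y is the direction in which the jaws open and shut, and the axes are right-handed (so a half turn about x gives the same grasp; the last joint's range is limited). The gripper opens to 85 mm and grips with 20 to 120 N. Pads are 22 mm wide; open, the fingers measure 114 mm over their backs; the gripper's body (76 mm by 85 mm) begins 54 mm behind the grasp point. The pads swing forward as they close: fully open they stand 13 mm farther back than shut.
Start: joints at [-1.225, 0.576, 0.025, 1.437, -0.015, 1.129, -0.057], TCP at [0.281, 0.614, 0.405] pointing down, gripper open.
Joint ranges: [-2.76, 2.76], [-0.34, 2.15], [-1.52, 1.57], [0.19, 2.46], [-1.09, 4.23], [0.17, 1.99], [-2.82, 2.82]. Speed limits (rad/s): [2.22, 2.22, 3.01, 3.01, 3.14, 3.14, 3.14].

### API

Orientations are given as a unit quaternion [w, x, y, z].
In Python, from cell import robot, camera gives the robot as it stands. Calls block until the motion is done:
- robot.reach(position, orientation): joint-space move of the TCP to a pose.
- robot.move_straight(position, max_speed=0.15, rotation=None, contact_N=None): straight line of the TCP; rotation=None keeps the orientation; max_speed is the mean speed in m/s. With contact_N (N) it stops when the force on the tool has changed by that much, and returns True; else False.
- robot.move_joints(angles): joint-space move.
- robot.grip(opening): opening from 0.0 (shut) to 1.0 (fully open); the grip force is fixed at half the most; returns when the fingers have stopped.
- robot.pause(seconds).
- robot.solve_ik(position, orientation): joint angles nearest the present ones, or None.
- camera(name): name is "scene" or "top"; returns a dict with "frame" (420x560x3 uint8, red, green, blue), "intrinsics" (3x3 intrinsics, pixels), "dist" ([k1, k2, p1, p2, k3] as OpenCV has them; the pictures are not rectified), "R" (3x3) and "t" (3): a world point X has camera coordinates R X + t. Camera axes: x right, y down, z forward; pixel columns grow to the right and rows downward; lengths in m; the calibration is good to about 2 mm. A picture is of the moment at which its call begins. There is no depth.
A pose or a line that the arm cannot do raises robot.MotionError and nothing moves.
- robot.finish_job(): hands the job in, once; it reports no verdict.
Readings, each from a call of its own:
- robot.get_clock(): time.
- robot.get_joints(): joint angles.
- robot.get_joint_vel(): joint speeds.
- robot.get_joint_efforts(): joint torques, N m.
- robot.get_eef_pos(): TCP position.
- robot.get_tool_rot(): TCP orientation.
- robot.get_ft_force(): force on the tool from outside, world axes, zero at the start.
- robot.get_wrist_torque(): the same for the moment, N m.
- robot.get_width(): opening from 0.0 (shut) to 1.0 (fully open).
Only numpy, scipy, OpenCV 4.12 (cv2) and the standard library are available. Lean on these libraries where they do the work, as an engineer would, in place of code of your own. Each camera call takes 0.05 s, during which the arm holds its last target.

### The job

Check the two brake levers of the cart handlebar on the counter: with the outside of the fingers press the left lever in towards the bar until it meets its stop, keep it there for a good second and ease it all the way back out without letting it snap; then do the same with the right lever, and finish clear of it. Press only on the levers' outer faces, firmly but without forcing them; grip nothing, keep off the bar itself, and leave the bottle, cup and wrench exactly as they stand.

Things in the scene. Friction and masses are not known exactly. Their poses are not given: they have to be found in the camera images.
- stand: Fixed wooden base 110 x 170 x 22 mm with two steel uprights carrying a crate cart's handlebar. Origin at the centre of its underside on the counter; x points from the bar to the side where the levers are, roughly away from the robot; y along the bar towards the left lever (the robot's left); z up. Turned up to 20 degrees either way.
- bar: Fixed handlebar: aluminium tube 460 mm long along stand y, black rubber grips 32 mm thick from 100 to 235 mm either side of the middle, black lever brackets at 70 to 90 mm. Origin at its middle, 115 mm above the counter; highest point (clamps) 136 mm. Not to be touched.
- left_lever (a joint): Left brake lever, rad: 0 = out at rest, 0.36 = in at its rigid stop (end still about 15 mm clear of the grip). Turns level about an upright hinge, free end towards the bar as it grows. Spring return: at the press point about 3 N starts it, 5.5 N holds it at the stop, beyond which the force rises sharply. Left unsupported it snaps out.
- left_hinge (a point): Left lever's hinge, at stand (35, 80) mm, 115 mm up, at the lever's mid height. Plain aluminium blade 130 mm long, 10 to 12 mm thick, 18 mm high, 20 mm round end. At rest it points outwards (+y), splayed 0.40 rad from the bar: direction (sin 0.40, cos 0.40) in stand x, y. Never touch its bar-side face. Frame: stand's axes at rest, turns with the lever.
- left_press (a point): Point on the outer face (away from the bar) of the left lever, mid height, 100 mm along the blade from its hinge: a good place to press, towards stand -x. Moves about 36 mm from rest to stop. At rest at stand (79, 170) mm, 115 mm up.
- right_lever (a joint): Right brake lever, rad: 0 = out at rest, 0.36 = in at its rigid stop (end still about 15 mm clear of the grip). Turns level about an upright hinge, free end towards the bar as it grows. Spring return: at the press point about 3 N starts it, 5.5 N holds it at the stop, beyond which the force rises sharply. Left unsupported it snaps out.
- right_hinge (a point): Right lever's hinge, at stand (35, -80) mm, 115 mm up, at the lever's mid height. Plain aluminium blade 130 mm long, 10 to 12 mm thick, 18 mm high, 20 mm round end. At rest it points outwards (-y), splayed 0.40 rad from the bar: direction (sin 0.40, -cos 0.40) in stand x, y. Never touch its bar-side face. Frame: stand's axes at rest, turns with the lever.
- right_press (a point): Point on the outer face (away from the bar) of the right lever, mid height, 100 mm along the blade from its hinge: a good place to press, towards stand -x. Moves about 36 mm from rest to stop. At rest at stand (79, -170) mm, 115 mm up.
- bottle: Amber glass bottle, 62 mm across, 200 mm tall, standing 150 to 180 mm from the bar on the lever side, near stand y = -48 mm, between the two levers. Loose; origin under its centre. Bystander.
- cup: Steel cup, 72 mm across, 85 mm tall, standing 120 to 145 mm from the bar on the lever side, near stand y = 42 mm, beside the bottle. Loose; origin under its centre. Bystander.
- wrench: Steel wrench 170 mm long lying flat on the counter, roughly along the bar, under the right lever and grip. Loose. Bystander.

How it is judged:
By the outcome, as a careful person would: the job done as asked, in the order asked, and still so for the second after the job is handed in, with the robot touching nothing.
It also fails if it takes over 64 s, if anything falls off the work surface, if the arm or the gripper's body presses on something with over 40 N, if the wrist force passes 120 N, or if a joint passes its speed limit or range.

## Working session

There is one attempt and no reset: what is moved stays moved. The work goes in short steps, each a Python script; the robot and the scene stay as the last script left them, time stands still between calls to the robot, and variables do not carry over. Pictures are saved under pics/ and viewed, and the job is handed in when it is done.

```bash
mkdir -p pics; ls; python3 - <<'E'
from cell import robot, camera
import cv2,numpy as np
for n in("scene","top"):
    c=camera(n); cv2.imwrite(f"pics/{n}0.png",c["frame"][:,:,::-1]); np.savez(f"{n}0.npz",**c)
    print(n,c["intrinsics"].tolist(),c["dist"],c["R"].tolist(),c["t"])
print(robot.get_clock(),robot.get_eef_pos(),robot.get_tool_rot(),robot.get_width(),robot.tip_reach)
E
```

```text
pics
scene [[416.73738287801325, 0.0, 278.26052360366623], [0.0, 416.73738287801325, 206.597948382258], [0.0, 0.0, 1.0]] [-0.05322349  0.          0.          0.          0.        ] [[0.5873179408646452, 0.809265785900701, -0.012104714330950802], [0.6494016818765571, -0.4801186391178502, -0.5897148022116476], [-0.4830477118405718, 0.3384892614871916, -0.8075208529465004]] [-0.33667113 -0.28900721  1.02950344]
top [[435.34499348917603, 0.0, 275.5683582155572], [0.0, 435.34499348917603, 212.4770855396396], [0.0, 0.0, 1.0]] [-0.1381974  0.         0.         0.         0.       ] [[0.01362020148604096, -0.9993726488509955, 0.03269248904602837], [-0.9940619692325264, -0.017063466335636955, -0.10746924882106476], [0.10795967505059927, -0.031034607217711372, -0.9936707511634884]] [-0.0066715   0.57129922  0.89909412]
0.1 [0.28117688 0.61348387 0.40392076] [ 0.69075242  0.15024764  0.69093377 -0.15131845] 0.9952397863602811 0.1734
```

View pics/scene0.png

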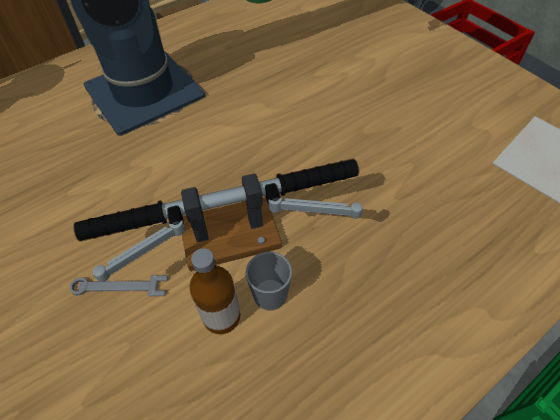

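View pics/top0.png

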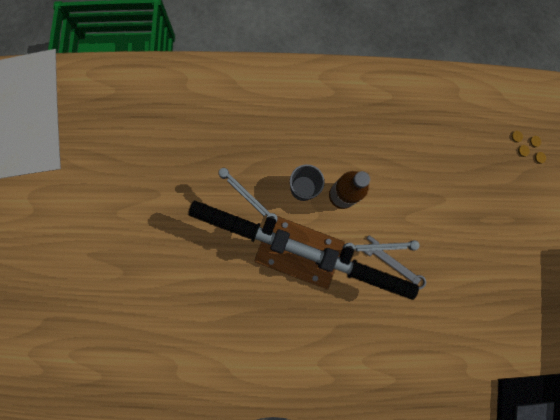

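The scene view shows the bar running from (78,231) to (357,168), with lever ends near (100,272) and (357,210). In the top view the bar runs from (192,209) to (417,292), with lever ends at (223,173) and (415,245). Next I'll enlarge both pictures to pick points more precisely.

```bash
python3 - <<'E'
import cv2
a=cv2.imread("pics/top0.png")[150:310,170:440]; cv2.imwrite("pics/topc.png",cv2.resize(a,None,fx=2.95,fy=2.95,interpolation=cv2.INTER_CUBIC))
a=cv2.imread("pics/scene0.png")[140:345,65:375]; cv2.imwrite("pics/scenec.png",cv2.resize(a,None,fx=2.5,fy=2.5,interpolation=cv2.INTER_CUBIC))
E
```

```text
(no output)
```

View pics/topc.png

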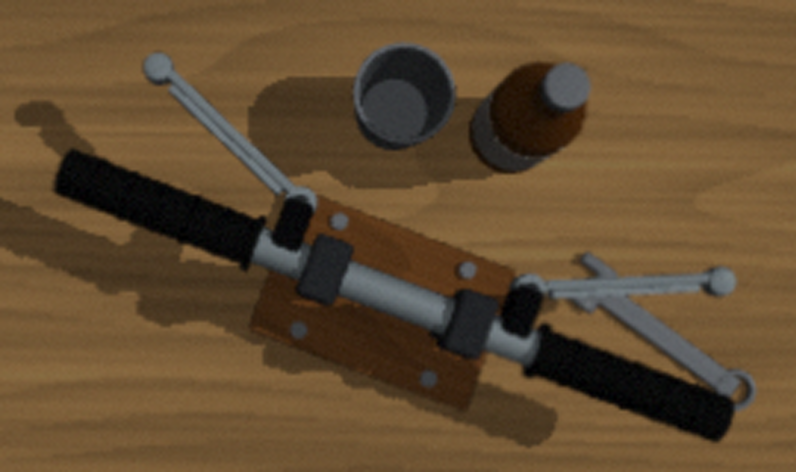

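View pics/scenec.png

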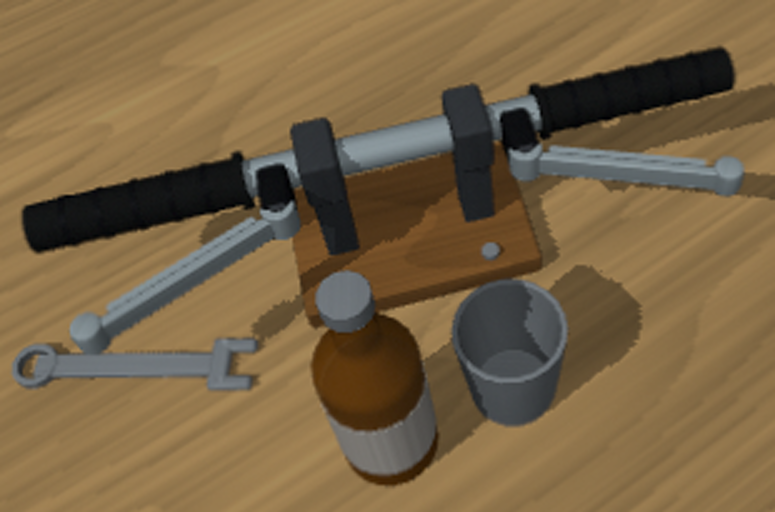

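```bash
cat > fit.py <<'E'
import numpy as np,cv2
from scipy.optimize import least_squares
C={n:dict(np.load(f"{n}0.npz")) for n in("top","scene")}
def proj(n,P):
    c=C[n]; return cv2.projectPoints(np.float64(P).reshape(-1,3),cv2.Rodrigues(c["R"])[0],c["t"],c["intrinsics"],c["dist"])[0].reshape(-1,2)
tc=lambda u,v:(u/2.95+170,v/2.95+150)
sc=lambda u,v:(u/2.5+65,v/2.5+140)
def obs(L):
    s,c=np.sin(.4)*L,np.cos(.4)*L
    l=(.035+s,.08+c,.124); r=(.035+s,-.08-c,.124)
    return [("top",l,tc(157,67)),("top",r,tc(721,281)),("top",(0,.23,.115),tc(66,171)),("top",(0,-.23,.115),tc(724,419)),
     ("top",(.055,-.085,.022),tc(515,268)),("top",(-.055,-.085,.022),tc(466,412)),("top",(-.055,.085,.022),tc(250,327)),
     ("scene",l,sc(730,165)),("scene",r,sc(90,325)),("scene",(0,.23,.115),sc(725,68)),("scene",(0,-.23,.115),sc(32,227)),("scene",(.055,.085,.022),sc(540,258))]
def T(p,q):
    c,s=np.cos(p[2]),np.sin(p[2]); return np.array([p[0]+c*q[0]-s*q[1],p[1]+s*q[0]+c*q[1],q[2]])
def f(p,views=("top","scene")): return np.concatenate([proj(n,T(p,q))[0]-o for n,q,o in obs(p[3]) if n in views])
if __name__=="__main__":
    for v in(("top","scene"),("top",),("scene",)):
        r=least_squares(f,[.55,0,-.3,.12],args=(v,),loss="soft_l1"); print(v,r.x.round(4)); print(f(r.x,v).reshape(-1,2).round(1).tolist())
    r=least_squares(f,[.55,0,-.3,.12],loss="soft_l1");p=r.x; np.save("pose.npy",p[:3])
    for nm,o in(("bottle",[("top",tc(567,86)),("scene",sc(346,285))]),("cup",[("top",tc(404,95)),("scene",sc(510,320))])):
        g=least_squares(lambda X:np.concatenate([proj(n,X)[0]-q for n,q in o]),[.7,0,.1]); print(nm,g.x.round(4),g.fun.round(1))
        c,s=np.cos(p[2]),np.sin(p[2]);d=g.x[:2]-p[:2];print(" stand",c*d[0]+s*d[1],-s*d[0]+c*d[1])
    for nm,q in(("lp",(.079,.17,.115)),("rp",(.079,-.17,.115)),("lh",(.035,.08,.115)),("rh",(.035,-.08,.115))): print(nm,T(p,q).round(4))
E
python3 fit.py
```

```text
('top', 'scene') [ 0.4896 -0.0507 -0.3473  0.129 ]
[[0.2, -0.2], [-0.4, -0.3], [0.5, 0.2], [-2.4, -0.7], [0.5, 0.4], [-0.3, -0.3], [-1.5, 0.5], [-1.0, 0.8], [-1.7, 0.1], [-1.8, 0.3], [1.8, 0.2], [0.9, -1.0]]
('top',) [ 0.4894 -0.0513 -0.3474  0.1294]
[[0.4, -0.2], [0.1, -0.2], [0.8, 0.3], [-2.2, -0.6], [0.8, 0.5], [-0.0, -0.2], [-1.2, 0.6]]
('scene',) [ 0.4903 -0.0497 -0.3467  0.1285]
[[-0.5, 0.7], [-0.5, -0.0], [-1.2, 0.2], [2.6, 0.3], [1.6, -1.0]]
bottle [ 0.6153 -0.1439  0.2042] [-0.8 -0.4 -0.6  0. ]
 stand 0.1499022390576078 -0.0447980514489331
cup [ 0.6284 -0.0573  0.0899] [-0.7 -0.4 -0.6  0. ]
 stand 0.13282850778206334 0.041084202420420435
lp [0.6217 0.0822 0.115 ]
rp [ 0.506  -0.2375  0.115 ]
lh [0.5497 0.0126 0.115 ]
rh [ 0.4952 -0.1379  0.115 ]
```

```bash
cat > h.py <<'E'
from cell import robot, camera
import numpy as np,cv2
from scipy.spatial.transform import Rotation as Ro
from fit import T
p=np.load("pose.npy"); ZT=.100+robot.tip_reach
def geom(side):   # side +1 left, -1 right
    def at(th,a=.1,off=.0055):
        return np.array([.035+a*np.sin(th)+off*np.cos(th),side*(.08+a*np.cos(th)-off*np.sin(th))])
    n=np.array([np.cos(.22),-side*np.sin(.22)])
    return at,n
def world(xy,z=ZT): return T(p,(xy[0],xy[1],z))
def quat(side,sgn):
    _,n=geom(side); y=T([0,0,p[2]],(n[0],n[1],0))*sgn; x=np.array([0,0,-1.])
    q=Ro.from_matrix(np.stack([x,y,np.cross(x,y)],1)).as_quat(); return q[[3,0,1,2]]
def fn(side): # force along outward normal
    _,n=geom(side); return float(np.dot(robot.get_ft_force(),T([0,0,p[2]],(n[0],n[1],0))))
def pic(name):
    for v in("top","scene"):
        cv2.imwrite(f"pics/{v}_{name}.png",camera(v)["frame"][:,:,::-1])
E
python3 - <<'E'
from h import *
for side in(1,-1):
    at,n=geom(side); print(at(.4),world(at(.4)))
    for s in(1,-1):
        print(side,s,robot.solve_ik(world(at(.4)+n*.03),quat(side,s)))
E
```

```text
[0.07900767 0.1699643 ] [0.62170206 0.08221033 0.2734    ]
1 1 [-0.4596368   0.72378478  0.49444957  1.66815642 -0.42786899  0.85927423
 -0.35358162]
1 -1 [-0.00670689  0.6753048  -0.27884585  1.64976175  0.23127523  0.84906457
  2.19339322]
[ 0.07900767 -0.1699643 ] [ 0.5060064  -0.23742378  0.2734    ]
-1 1 [-0.032737    0.67722456  0.61578354  1.84243368 -0.53301286  0.79277108
  0.73648905]
-1 -1 [-0.25577217  0.90183356  1.13210942  1.84962677 -0.9531269   1.05753085
 -1.99673188]
```

```bash
python3 - <<'E'
from h import *
side=1; at,n=geom(side); q=quat(side,1)
robot.grip(0.0); print(robot.get_width())
a=at(.4)+n*.040
robot.reach(world(a,.46),q); print(robot.get_clock(),robot.get_eef_pos())
robot.move_straight(world(a),max_speed=.12)
print(robot.get_clock(),robot.get_eef_pos(),world(a),robot.get_ft_force(),fn(side))
pic("L1")
E
```

```text
-0.0034334672424665945
3.25 [0.65541498 0.06221765 0.4597209 ]
4.9583 [0.65567143 0.06067091 0.27411044] [0.65543642 0.06071632 0.2734    ] [-0.42634249 -0.21870492 -0.8207753 ] -0.2420386853042946
```

```bash
python3 - <<'E'
import cv2,numpy as np
a=cv2.imread("pics/top_L1.png")[120:300,160:440]; b=cv2.imread("pics/scene_L1.png")[110:290,200:480]
cv2.imwrite("pics/L1c.png",np.hstack([cv2.resize(x,(400,257),interpolation=cv2.INTER_CUBIC) for x in(a,b)]))
E
```

```text
(no output)
```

View pics/L1c.png

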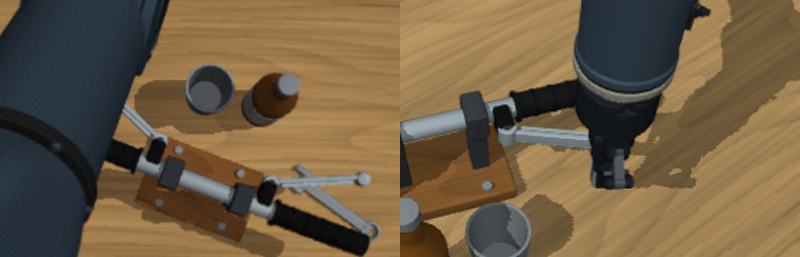

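The scene crop shows the shut fingers at about (612,165), on the outer side of the left lever near its end. The cup and bottle are well clear. Next I'll find contact gently.

```bash
python3 - <<'E'
from h import *
side=1; at,n=geom(side)
hit=robot.move_straight(world(at(.4)+n*.006),max_speed=.02,contact_N=1.5)
e=robot.get_eef_pos(); d=e-world(at(.4)); nw=T([0,0,p[2]],(n[0],n[1],0))
print(hit,robot.get_clock(),"offset along n",d@nw,robot.get_ft_force(),fn(side))
E
```

```text
True 6.2167 offset along n 0.01526476002370496 [ 2.82704878 -1.84942945  2.03937814] 3.3780089282023624
```

```bash
cat > press.py <<'E'
from h import *
import sys
side=int(sys.argv[1]); c=float(sys.argv[2]); at,n=geom(side)
def sh(s): 
    e=robot.get_eef_pos(); th=0; print(s,round(robot.get_clock(),2),"eef-stop mm",((e-world(at(.04)+n*c))*1e3).round(1),"F",robot.get_ft_force().round(2),"fn",round(fn(side),2),flush=True)
sh("start")
h=robot.move_straight(world(at(.10)+n*c),max_speed=.02,contact_N=6); sh(f"coarse {h}")
if not h:
    st=at(.04); d=st-at(.10); d/=np.linalg.norm(d)
    h=robot.move_straight(world(st+d*.008+n*c),max_speed=.006,contact_N=4); sh(f"fine {h}")
    robot.pause(.1); sh("hold")
E
python3 press.py 1 .0153
```

```text
start 6.22 eef-stop mm [ 29.2 -20.8  -0.1] F [ 2.83 -1.85  2.04] fn 3.38
coarse False 7.85 eef-stop mm [ 5.1 -3.  -0.3] F [ 5.14 -2.7  -2.71] fn 5.78
fine True 9.08 eef-stop mm [ 0.3 -0.5 -0.3] F [ 5.24 -1.7  -2.01] fn 5.34
hold 9.18 eef-stop mm [ 0.6 -0.6 -0.3] F [ 5.82 -1.96 -2.31] fn 5.96
```

```bash
cat > nudge.py <<'E'
from h import *
import sys
side=int(sys.argv[1]); at,n=geom(side); target=float(sys.argv[2]); d=at(.04)-at(.10); d/=np.linalg.norm(d)
dw=T([0,0,p[2]],(d[0],d[1],0)); base=robot.get_eef_pos()
for k in range(1,9):
    robot.move_straight(base+dw*.0004*k,max_speed=.006); robot.pause(.05)
    f=np.mean([fn(side) for _ in range(3)]); print(k,round(robot.get_clock(),2),round(f,2),robot.get_ft_force().round(2),((robot.get_eef_pos()-base)@dw*1e3).round(2),flush=True)
    if f>target: break
E
python3 nudge.py 1 8
```

```text
1 9.48 6.09 [ 5.99 -1.93 -0.37] 0.28
2 9.78 5.78 [ 5.62 -1.94  0.01] 0.7
3 10.08 6.77 [ 6.24 -2.81 -1.69] 1.08
4 10.38 8.16 [ 7.89 -2.8  -1.29] 1.32
```

The force now climbs sharply to 8.2 N, so the lever is on its stop. I'll hold it there, take a picture, and then ease it out.

```bash
cat > release.py <<'E'
from h import *
import sys
side=int(sys.argv[1]); c=float(sys.argv[2]); nm=sys.argv[3]; at,n=geom(side)
print("hold0",fn(side)); robot.pause(.7); print(fn(side)); pic(nm); robot.pause(.7); print("hold1",fn(side),robot.get_clock())
for th in(.16,.28,.40):
    robot.move_straight(world(at(th)+n*c),max_speed=.018); print(th,round(robot.get_clock(),2),round(fn(side),2))
robot.move_straight(world(at(.4)+n*(c+.006)),max_speed=.012); print(robot.get_clock(),fn(side))
robot.move_straight(world(at(.4)+n*.045),max_speed=.06); print(robot.get_clock(),fn(side))
E
python3 release.py 1 .0153 L2
python3 - <<'E'
import cv2,numpy as np
a=cv2.imread("pics/top_L2.png")[120:300,160:440]; b=cv2.imread("pics/scene_L2.png")[110:290,200:480]
cv2.imwrite("pics/L2c.png",np.hstack([cv2.resize(x,(400,257),interpolation=cv2.INTER_CUBIC) for x in(a,b)]))
E
```

```text
hold0 8.157008856491244
7.724266586002095
hold1 6.278199318993708 11.8833
0.16 12.75 5.55
0.28 13.57 4.3
0.4 14.38 1.7
15.0333 -0.3557756046193389
15.575 -0.1317531204335561
```

View pics/L2c.png

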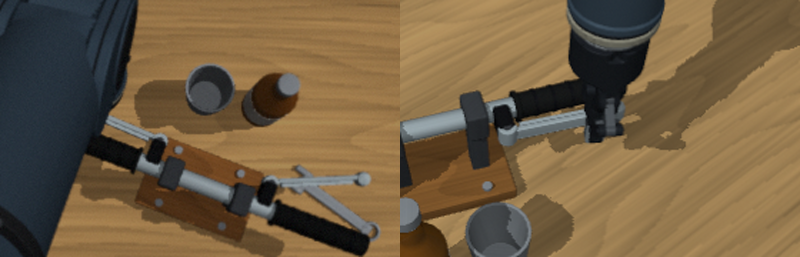

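Left lever held 1.4 s and eased out. The hold force sagged from 8.2 to 6.3 N, so before going on I'll check the held angle in the picture and the sensor noise.

```bash
python3 - <<'E'
from h import *
from fit import proj
v=[]
for _ in range(10):
    v.append(fn(1)); robot.pause(.03)
print("noise",np.mean(v),np.std(v),robot.get_clock())
im=cv2.imread("pics/scene_L2.png"); S=8
x0,y0,x1,y1=255,175,350,230
big=cv2.resize(im[y0:y1,x0:x1],None,fx=S,fy=S,interpolation=cv2.INTER_CUBIC)
for th,col in((.04,(0,255,0)),(.07,(0,0,255))):
    for off,z in((.0055,.124),(.0055,.106)):
        q=[T(p,(.035+a*np.sin(th)+off*np.cos(th),.08+a*np.cos(th)-off*np.sin(th),z)) for a in(.0,.12)]
        u=(proj("scene",q)-[x0,y0]+.5)*S; cv2.line(big,*[tuple(int(t) for t in w) for w in u],col,1)
cv2.imwrite("pics/L2o.png",big)
pic("L3"); im=cv2.imread("pics/scene_L3.png"); cv2.imwrite("pics/L3c.png",cv2.resize(im[110:290,200:480],None,fx=2.5,fy=2.5))
E
```

```text
noise -0.17428072660892147 0.47272981171623896 15.9083
```

View pics/L2o.png

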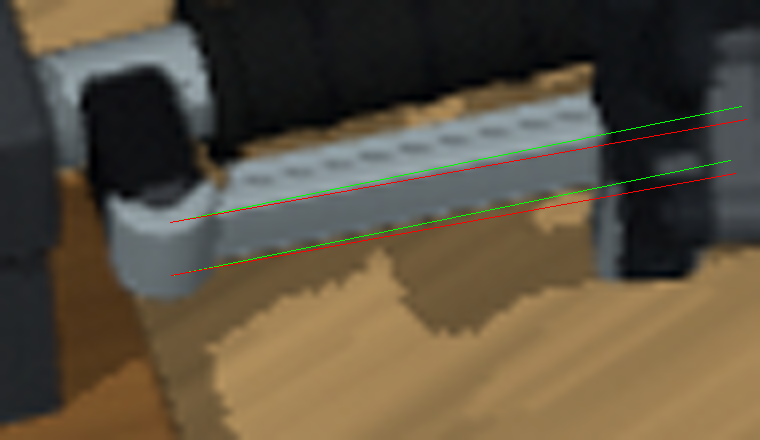

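View pics/L3c.png

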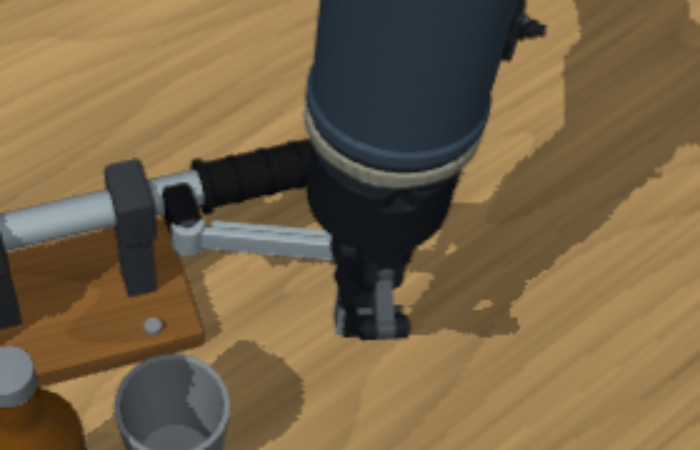

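The held blade edge lies along the 0.36 rad (stop) line, and sensor noise is about 0.5 N. In the new picture the left lever is back out at rest and clear of the fingers. On to the right lever.

```bash
python3 - <<'E'
from h import *
e=robot.get_eef_pos(); robot.move_straight([e[0],e[1],.46],max_speed=.15)
side=-1; at,n=geom(side); q=quat(side,1); a=at(.4)+n*.040
robot.reach(world(a,.46),q); print(robot.get_clock(),robot.get_eef_pos())
robot.move_straight(world(a),max_speed=.12)
print(robot.get_clock(),robot.get_eef_pos(),world(a),fn(side))
pic("R1")
import subprocess
A=cv2.imread("pics/top_R1.png")[120:320,160:470]; b=cv2.imread("pics/scene_R1.png")[130:350,40:380]
cv2.imwrite("pics/R1c.png",np.hstack([cv2.resize(x,(400,257),interpolation=cv2.INTER_CUBIC) for x in(A,b)]))
E
```

```text
18.625 [ 0.54650254 -0.2413299   0.45964846]
20.3333 [ 0.54585229 -0.24264746  0.27402338] [ 0.54568277 -0.24250172  0.2734    ] -0.20672619926675087
```

View pics/R1c.png

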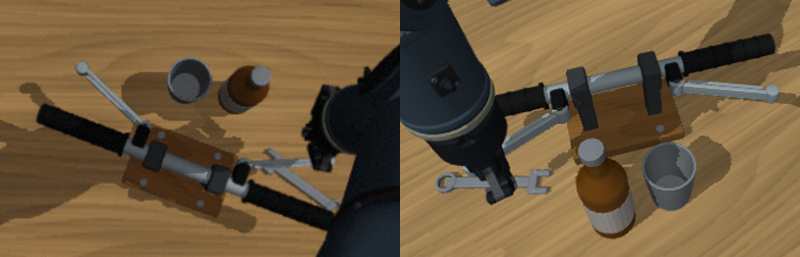

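The fingers stand at about (497,185) in the scene crop, outside the right lever. The left lever is back at rest, and the bottle, cup and wrench are untouched.

```bash
python3 - <<'E'
from h import *
side=-1; at,n=geom(side)
hit=robot.move_straight(world(at(.4)+n*.006),max_speed=.02,contact_N=1.8)
e=robot.get_eef_pos(); d=e-world(at(.4)); nw=T([0,0,p[2]],(n[0],n[1],0))
print(hit,robot.get_clock(),"offset along n",d@nw,robot.get_ft_force(),fn(side))
E
```

```text
True 21.6083 offset along n 0.01480919457417359 [ 2.98594436 -0.60928101  1.31041957] 3.039133344958982
```

```bash
python3 press.py -1 .0150 && sed -i 's/pause(.05)/pause(.04)/; s/for _ in range(3)\])/for _ in range(6) if robot.pause(.02) is None])/' nudge.py && python3 nudge.py -1 8.3
```

```text
start 21.61 eef-stop mm [35.6 -2.6 -0. ] F [ 2.99 -0.61  1.31] fn 3.04
coarse False 23.23 eef-stop mm [ 5.9 -0.9 -0.2] F [ 5.31 -0.81 -1.89] fn 5.37
fine True 24.48 eef-stop mm [ 0.7  0.3 -0.1] F [ 6.22 -1.82 -2.72] fn 6.41
hold 24.57 eef-stop mm [ 1.   0.3 -0.1] F [ 5.82 -1.32 -2.86] fn 5.94
1 24.97 nan [ 6.61 -3.52 -1.06] 0.24
2 25.36 nan [ 5.17 -3.18 -0.87] 0.65
3 25.75 nan [ 5.44 -1.9  -1.49] 1.03
4 26.14 nan [ 6.57 -1.92 -1.04] 1.37
5 26.53 nan [ 7.34 -1.44 -2.66] 1.55
6 26.93 nan [ 7.36 -2.88 -2.72] 1.69
7 27.32 nan [ 8.43 -2.96 -3.39] 1.84
8 27.71 nan [ 9.45 -3.27 -5.45] 2.02
  return _methods._mean(a, axis=axis, dtype=dtype,
  ret = ret.dtype.type(ret / rcount)
```

My averaging edit broke the force check (NaN), but the step cap bounded the press. The readings rise sharply to about 10 N, so the right lever is on its stop and not being forced. Holding, then easing out.

```bash
python3 release.py -1 .0150 R2
python3 - <<'E'
from h import *
from fit import proj
e=robot.get_eef_pos(); robot.move_straight([e[0],e[1],.46],max_speed=.15); robot.pause(.3)
print(robot.get_clock(),robot.get_ft_force()); pic("R3")
im=cv2.imread("pics/scene_R2.png"); x0,y0,x1,y1=60,190,200,290;S=4
big=cv2.resize(im[y0:y1,x0:x1],None,fx=S,fy=S,interpolation=cv2.INTER_CUBIC)
th=.04
for z in(.124,.106):
    q=[T(p,(.035+a*np.sin(th)+.0055*np.cos(th),-(.08+a*np.cos(th)-.0055*np.sin(th)),z)) for a in(.0,.12)]
    u=(proj("scene",q)-[x0,y0]+.5)*S; cv2.line(big,*[tuple(int(t) for t in w) for w in u],(0,255,0),1)
cv2.imwrite("pics/R2o.png",big)
cv2.imwrite("pics/R3c.png",np.hstack([cv2.resize(cv2.imread(f"pics/{v}_R3.png"),(400,300)) for v in("top","scene")]))
E
```

```text
hold0 9.791059370123598
11.079302112141242
hold1 10.429877729322614 29.2083
0.16 30.15 5.62
0.28 30.97 3.09
0.4 31.78 3.08
32.4333 0.11759843284830178
32.9833 -0.18703612480586798
34.675 [-0.06104152 -0.71914649 -0.57358048]
```

View pics/R2o.png

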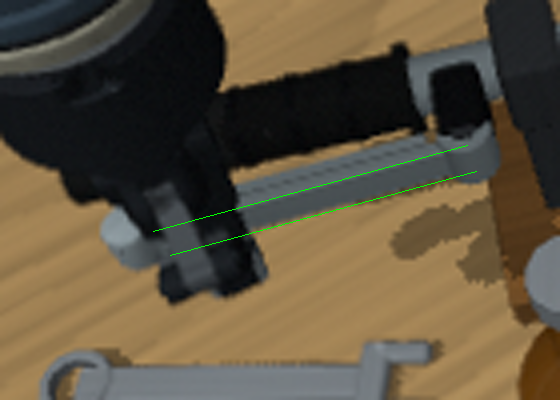

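View pics/R3c.png

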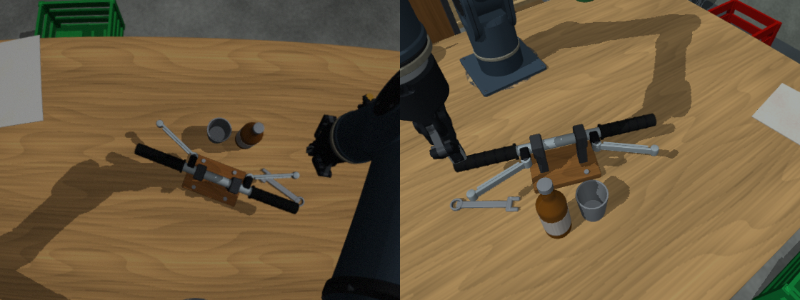

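```bash
python3 - <<'E'
from h import *
a=cv2.imread("pics/scene0.png").astype(int)[140:345,65:375]; b=cv2.imread("pics/scene_R3.png").astype(int)[140:345,65:375]
d=abs(a-b).max(2)
for nm,(x0,y0,x1,y1) in dict(wrench=(68,272,170,297),bottle=(188,247,242,334),cup=(244,250,294,310),leftlever=(270,192,364,220),rightlever=(92,222,186,280)).items():
    s=d[y0-140:y1-140,x0-65:x1-65]; print(nm,s.max(),(s>40).sum(),s.size)
robot.finish_job(); print(robot.get_clock())
E
```

```text
wrench 6 0 2550
bottle 7 0 4698
cup 7 0 3000
leftlever 54 220 2632
rightlever 44 1 5452
the job is handed in; nothing more can be done
the job is handed in; nothing more can be done
```

```bash
python3 - <<'E'
import cv2,numpy as np
f=lambda n:cv2.resize(cv2.imread(n)[150:235,250:380],None,fx=3,fy=3)
cv2.imwrite("pics/cmp.png",np.hstack([f("pics/scene0.png"),f("pics/scene_R3.png")]))
E
```

```text
(no output)
```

View pics/cmp.png

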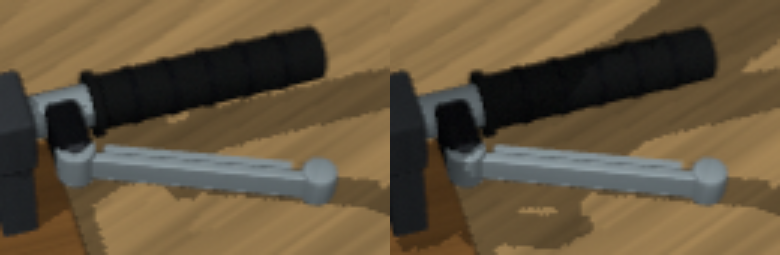

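I pressed the left lever and then the right with the outside of the shut fingers, held each at its stop and eased it back out. I then lifted clear and handed the job in at about 35 s.

| Lever | Force at the stop | Hold | Ease-out |
|---|---|---|---|
| Left | about 8 N | 1.4 s | 2.5 s in contact |
| Right | 10–11 N | 1.4 s | 2.6 s in contact |

- **At the stops:** in both cases the force rose sharply at the expected stop position. In the pictures taken during the holds, both blades lay close to the predicted stop line.
- **After release:** the force fell to zero both times. Both levers are back at rest in the final picture.
- **Bystanders:** the bottle, cup and wrench show no change between the first and last pictures. Pixels around the left lever did change, but a side-by-side view shows that this is the arm's shadow.

**Checks that were less clean:**
- **Left hold:** the force readings fell from 8.2 to 7.7 to 6.3 N, with sensor noise of about 0.5 N. I took it as still at the stop, but the margin was thinner than on the right.
- **Right press:** a mistake in my averaging code made the automatic force cut-off read NaN. The press was instead limited by its cap of eight 0.4 mm steps, and the force stayed moderate.

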